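Moisture reading on the elm board

TASK

Draw the moisture meter straight up out of its slot in the rack and set its sprung nose on the elm board at the centre of the square outline (not the circle or the triangle), with the meter upright and its broad faces parallel to the board's long edges. Press gently so that the nose goes in only part of the way, neither barely touching nor fully in, and finish while still gripping the meter and holding it pressed there; leave the two tiles, the two tumblers and the coaster where they are.

Things in the scene. Friction and masses are not known exactly. Their poses are not given: they have to be found in the camera images.
- meter: loose rigid black card-shaped moisture meter, 0.12 kg, casing 70 mm wide (x) x 12 thick (y) x 115 tall (z up), a small screen on each broad face; origin at the centre of its lower edge. It stands in one of the rack's three slots (which one varies), tallest of the flat things there; 78 mm shows above the rack. Grip it across its thickness near the top edge
- nose_tip (a point): centre of the end face of the meter's round steel nose, 11 mm across, which sticks out below the casing's lower edge: 14 mm below the meter's origin when fully out
- nose (a joint): how far the sprung nose is pushed into the meter: 0 fully out, 0.010 m fully in; it takes 1.6 N to start it, 400 N/m more after that, 5.6 N fully in
- rack: fixed grey rack, 92 mm (x) x 190 mm (y) x 65 mm tall; origin under its centre; three slots 74 mm long (x) x 14 mm wide (y) at y = -70, 0 and +70 mm, open upward, in which flat things rest 28 mm above the table, 37 mm deep, with 1 mm play in thickness and 2 mm in width to each side; the nose hangs free below
- board: fixed elm board lying flat, 110 mm (x) x 280 mm (y, its long edges) x 22 mm thick, rigid; origin under its centre, so its top is at z = 22 mm. Three thin flat dark outlines are drawn on it in a row along y, at -90, 0 and +90 mm; which is where varies
- mark_square: the square outline on the board, 40 mm outside, 32 mm inside, flat; origin at its centre on the board's top face, axes parallel to the board's
- mark_circle: the circle outline on the board, 44 mm outside; origin at its centre; not to be used
- mark_triangle: the triangle outline on the board, corners 24 mm from its centre, which is its origin; not to be used
- slate_tile: loose dark slate sample tile 70 x 12 x 80 mm standing in one of the rack's slots; origin under its lower edge's centre, axes as the meter's; leave alone
- glass_tile: loose smoky grey glass sample tile 70 x 12 x 80 mm standing in one of the rack's slots; origin under its lower edge's centre, axes as the meter's; leave alone
- tumbler_a: loose smoky glass tumbler, 76 mm across, 90 mm tall, beyond the gap between rack and board; origin under its centre; leave alone (farther still stand a 220 mm tall decanter and a bamboo tray, more than 0.73 m ahead of the robot)
- tumbler_b: second such tumbler, just beyond the rack; origin under its centre; leave alone
- coaster: round white ceramic coaster, 94 mm across, 7 mm thick, near the robot; origin under its centre; leave alone
Things that resemble listed ones, but are neither listed nor needed, are in the scene too. Of the things that look like the meter, the larger one is meant.

How it is judged:
By the outcome, as a careful person would: the job done as asked, in the order asked, and still so for the second after the job is handed in, while the arm keeps its last pose, push and grip.
It also fails if it takes over 35 s, if anything falls off the work surface, if the arm or the gripper's body presses on something with over 40 N, if the wrist force passes 120 N, or if a joint passes its speed limit or range.

ROBOT

A 6-joint arm with a two-finger parallel gripper is mounted at the origin on the work surface. World frame = base frame: x ahead of the robot, y to its left, z up, the work surface at z = 0. Lengths are in mm, angles in rad, forces in N, time in s.
With the tool pointing down it reaches from about 325 to 775 mm from the base axis. Payload 5.5 kg.
Tool frame: the origin (TCP) lies at the very end of the fingers, on their centre line; the grasp point (between the pads) lies 19 mm behind it (r.tcp_to_grasp is the distance from the TCP to the grasp point, in mm); z points along the fingers, y is the line along which they close (so a half turn about z gives the same grasp; the last joint's range is limited). The gripper opens to 88 mm and grips with 3 to 60 N. Pads are 20 mm wide; open, the fingers measure 115 mm over their backs; the gripper's body (75 mm by 178 mm) begins 61 mm behind the grasp point.
Start: joints at [-0.057, 0.091, 1.231, -0, 1.82, -0.057], TCP at [600.014, -0.003, 222.631] pointing down, gripper open.
Joint ranges: [-2.87, 2.87], [-0.86, 2.18], [0.17, 2.46], [-1.51, 4.65], [0.06, 2.69], [-2.65, 2.65]. Speed limits (rad/s): [2.57, 2.57, 3.01, 3.14, 3.14, 3.14].

INTERFACE

Orientations are given as a 3x3 rotation matrix whose columns are the frame's x, y, z axes.
In Python, from plant import r gives the robot as it stands.
- The arm moves only by the tool servo_tool, never from a script. Its argument "motion" is a list of rows, each a list of 6 numbers: the shift along the world's x, y, z normalised to -1 to 1, where 1 is 12 cm, then the turn, a rotation vector about the world's x, y, z normalised to -1 to 1, where 1 is 45 degrees. In form: [[tx, ty, tz, ax, ay, az], ...]. A call has 1 to 5 rows; each row shifts and turns the commanded pose from where the row before left it; what a row does not reach is not made up. A row lasts 1/10 s, in which the tool goes at most 50 mm and 8.59 degrees, less where a joint would pass 70% of its speed; a pose out of reach is approached as far as the arm can. A call with a number of a shift or a turn outside -1 to 1 is refused whole. A call with a gripper value outside its range is refused whole. "gripper" is the opening, from -1 (shut) to 1 (fully open), set as the call begins (left out, the last holds). The fingers move at their own pace and stop on an object; "newtons" is the grip in N (left out, the last holds). Time passes only in rows, so rows that do not move let the fingers close. It gives the time, the measured TCP pose, the force, the opening and the grip force at its end, in the units of the state.
- r.read_state(): the state, without advancing time (a new reading comes with each control period).
- r.camera(name): name is "scene" or "side" or "wrist"; returns the picture (420x560x3 uint8, red, green, blue); there is no depth.
- r.camera_info(name): a dict with "camera_matrix" (3x3 intrinsics, pixels), "T" (4x4, takes a point from camera to world coordinates). Camera axes: x right, y up, looking along -z (the intrinsics and any distortion apply to the point x, -y, -z); pixel columns grow to the right and rows downward; lengths in mm; the calibration is good to about 2 mm. The wrist camera is an equidistant fisheye: a pixel r from the principal point sees the ray r / f radians off the axis. A picture is of the moment at which its call begins: read the wrist's pose just before it. camera_info takes no time and is no camera call; for the wrist camera it gives the pose at the moment of the call.
- r.hand_in(): hands the job in; it is judged then, once.
The state is a dict: "time_s": time; "q": joint angles; "qvel": joint speeds; "tau": joint torques, N m; "tool_pos": TCP position; "tool_rot": TCP orientation; "wrist_force": force on the tool from outside, world axes, zero at the start; "ft_torque": the same for the moment, N m; "width": finger opening in mm; "finger_force": force on a finger pad.
Only numpy, scipy, OpenCV 4.12 (cv2) and the standard library are available. Lean on these libraries where they do the work, as an engineer would, in place of code of your own. Each camera call takes 0.05 s, during which the arm holds its last target. There are 200 camera calls.

## Working session

There is one attempt and no reset: what is moved stays moved. The work goes in short steps, Python scripts to look and compute and a tool call to move; the robot and the scene stay as the last step left them, time stands still between calls to the robot, and variables do not carry over. Pictures are saved under pics/ and viewed, at most 10 in all, crops included, and the job is handed in when it is done.

Besides the shell and the picture viewer there is one more tool, called by a JSON object that holds its "api" and its "payload". servo_tool: Moves the arm, as the interface text tells. Scaled input: -1 to 1 covers 12 cm each way for a shift and 45 degrees each way for a turn. Its arguments: {"type":"object","properties":{"motion":{"type":"array"},"gripper":{"type":"number"},"newtons":{"type":"number"}},"required":["motion"]}

```bash
ls; mkdir -p pics
python3 - <<'E'
from plant import r
import cv2,numpy as np
for n in("scene","side","wrist"):
    i=r.camera_info(n); print(n,np.round(i["camera_matrix"],1).tolist(),np.round(i["T"],3).tolist(),[k for k in i])
    cv2.imwrite(f"pics/{n}0.png",r.camera(n)[:,:,::-1])
s=r.read_state();print(s["time_s"],s["tool_rot"],s["width"])
E
```

```text
pics
scene [[531.3, 0.0, 278.1], [0.0, 531.3, 207.2], [0.0, 0.0, 1.0]] [[0.43, -0.646, 0.631, 1230.718], [0.903, 0.31, -0.298, -308.225], [-0.003, 0.698, 0.716, 802.626], [0.0, 0.0, 0.0, 1.0]] ['camera_matrix', 'T']
side [[520.6, 0.0, 277.8], [0.0, 520.6, 205.2], [0.0, 0.0, 1.0]] [[0.821, 0.289, -0.493, -3.578], [-0.571, 0.441, -0.693, -759.431], [0.017, 0.85, 0.527, 670.81], [0.0, 0.0, 0.0, 1.0]] ['camera_matrix', 'T']
wrist [[325.2, 0.0, 284.7], [0.0, 325.2, 205.8], [0.0, 0.0, 1.0]] [[1.0, -0.001, 0.002, 599.392], [0.0, 0.97, 0.243, 66.572], [-0.002, -0.243, 0.97, 385.012], [0.0, 0.0, 0.0, 1.0]] ['camera_matrix', 'T']
0.15 [[ 4.52207526e-06  9.99998903e-01 -1.48153645e-03]
 [ 9.99999995e-01 -4.37743430e-06  9.76322519e-05]
 [ 9.76256594e-05 -1.48153688e-03 -9.99998898e-01]] 87.54752631259092
```

View pics/scene0.png

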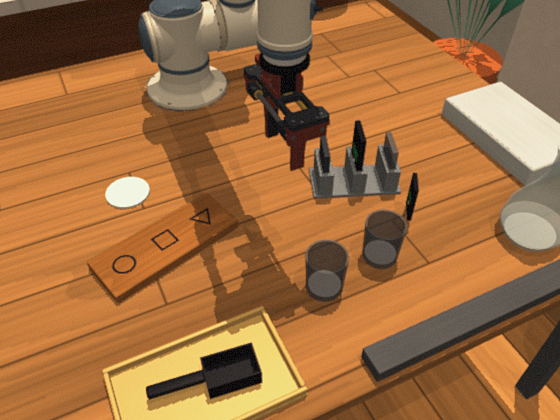

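View pics/wrist0.png

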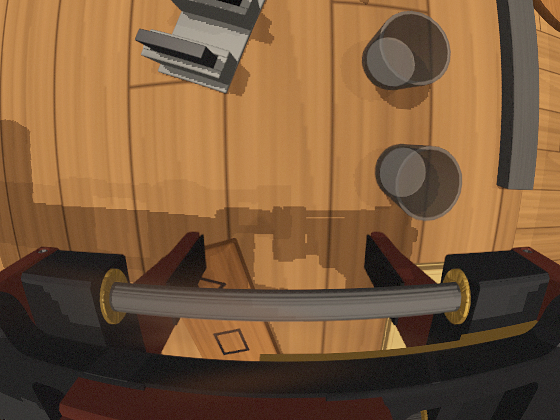

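View pics/side0.png

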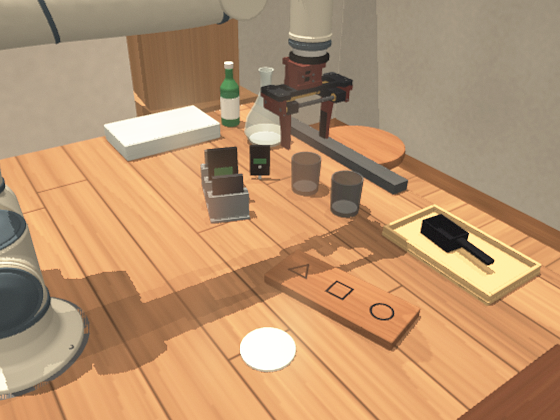

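The meter is in the rack's middle slot (scene ~(358,145), side ~(222,165)). The small lookalike stands beyond the rack at scene (411,197). The square is the middle mark (scene (164,240), side (340,290)). I'll enlarge the rack and measure the square.

```bash
cat > h.py <<'E'
import numpy as np,cv2
from plant import r
def ray(n,uv,info=None):
    i=info or r.camera_info(n);K=i["camera_matrix"];T=np.array(i["T"])
    x=(uv[0]-K[0][2])/K[0][0];y=(uv[1]-K[1][2])/K[1][1]
    if n=="wrist":
        t=np.hypot(x,y);s=np.sin(t)/max(t,1e-9);d=np.array([x*s,-y*s,-np.cos(t)])
    else: d=np.array([x,-y,-1])
    d=T[:3,:3]@d
    return T[:3,3],d/np.linalg.norm(d)
def onz(n,uv,z,info=None):
    o,d=ray(n,uv,info);return o+d*(z-o[2])/d[2]
def tri(a,ua,b,ub):
    o,d=ray(a,ua);p,e=ray(b,ub);s=np.linalg.lstsq(np.c_[d,-e],p-o,rcond=None)[0]
    return (o+d*s[0]+p+e*s[1])/2,np.linalg.norm(o+d*s[0]-p-e*s[1])
E
python3 - <<'E'
from h import *
for n,(x0,y0,x1,y1) in {"scene":(80,200,250,300),"side":(255,250,420,345)}.items():
    im=cv2.imread(f"pics/{n}0.png");g=cv2.cvtColor(im,cv2.COLOR_BGR2GRAY)[y0:y1,x0:x1]
    m=(g<60).astype(np.uint8)
    k,l,st,c=cv2.connectedComponentsWithStats(m,connectivity=8)
    for j in range(1,k):
        if 40<st[j,4]<600 and st[j,2]<45:
            cs,_=cv2.findContours((l==j).astype(np.uint8),0,1);q=cv2.approxPolyDP(cs[0],3,True)[:,0]+[x0,y0]
            box=st[j,:2]+st[j,2:4]/2-.5+[x0,y0]
            print(n,st[j].tolist(),np.round(onz(n,box,22)),[np.round(onz(n,p,22)).tolist()[:2] for p in q])
a=cv2.imread("pics/scene0.png")[110:215,290:430];b=cv2.imread("pics/side0.png")[135:235,185:285]
a=cv2.resize(a,None,fx=5,fy=5,interpolation=2)
b=cv2.resize(b,None,fx=6,fy=6,interpolation=2)
cv2.imwrite("pics/ca.png",a);cv2.imwrite("pics/cb.png",b)
E
```

```text
scene [111, 8, 20, 16, 100] [ 496. -135.   22.] [[524.0, -125.0], [482.0, -116.0], [494.0, -155.0]]
scene [126, 22, 35, 23, 124] [ 560. -111.   22.] [[550.0, -71.0], [551.0, -106.0], [561.0, -110.0], [572.0, -151.0]]
scene [59, 73, 21, 16, 71] [ 609. -274.   22.] [[607.0, -255.0], [598.0, -258.0], [618.0, -293.0], [602.0, -266.0]]
scene [42, 85, 17, 15, 70] [ 619. -311.   22.] [[609.0, -296.0], [628.0, -328.0], [620.0, -299.0]]
```

View pics/ca.png

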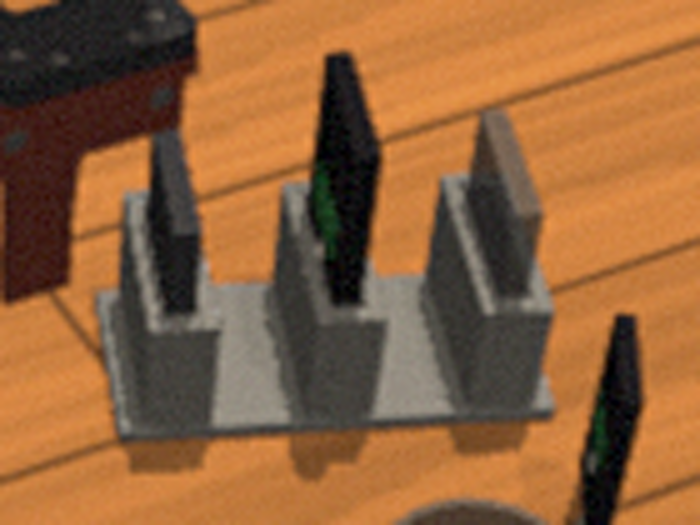

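View pics/cb.png

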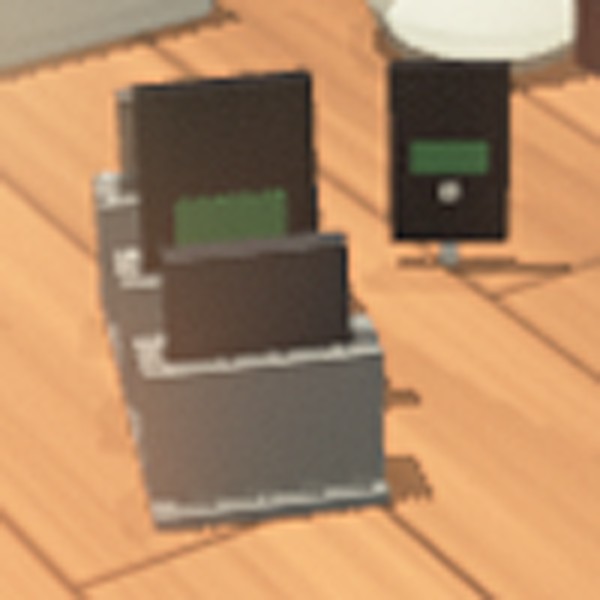

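Run:
```python
from h import *
for n,(x0,y0,x1,y1) in {"scene":(146,226,184,253),"side":(322,276,360,304)}.items():
    g=cv2.cvtColor(cv2.imread(f"pics/{n}0.png"),cv2.COLOR_BGR2GRAY)
    b=cv2.morphologyEx(g,cv2.MORPH_BLACKHAT,np.ones((9,9)))[y0:y1,x0:x1]
    m=(b>25).astype(np.uint8);k,l,st,c=cv2.connectedComponentsWithStats(m,connectivity=8)
    j=1+np.argmax(st[1:,4]);cs,_=cv2.findContours((l==j).astype(np.uint8),0,1)
    P=np.array([onz(n,p+[x0,y0],22)[:2] for p in cs[0][:,0]],np.float32)
    print(n,st[j],cv2.minAreaRect(P))
for n,L in {"scene":[(327,54),(349,54),(379,152),(357,157)],"side":[(135,86),(312,74)]}.items():
    q=[np.array(p)/(5 if n=="scene" else 6)+((290,110) if n=="scene" else (185,135)) for p in L]
    print(n,[np.round(onz(n,p,143),1)[:2].tolist() for p in q])
# rack base corners, scene (z 0)
print([np.round(onz("scene",np.array(p)/5+(290,110),0))[:2].tolist() for p in[(122,437),(551,415),(97,297)]],[np.round(onz("side",np.array(p)/6+(185,135),0))[:2].tolist() for p in[(157,525),(387,505)]])
print(tri("scene",(360.6,131),"side",(222.2,147.8)))
```

```text
scene [  4   3  29  22 167] ((525.7265014648438, -219.7066192626953), (41.32293701171875, 40.52531814575195), 17.109586715698242)
side [  2   4  30  21 167] ((527.9359741210938, -217.12042236328125), (42.39915084838867, 41.73750686645508), 17.25181007385254)
scene [[494.2, 216.1], [498.2, 224.3], [558.3, 201.2], [557.2, 191.7]]
side [[494.4, 225.4], [557.2, 197.7]]
[[531.0, 108.0], [599.0, 282.0], [446.0, 141.0]] [[452.0, 145.0], [533.0, 108.0]]
(array([525.94867125, 210.03781909, 143.09553821]), np.float64(3.9518177633203306))
```

Two views agree: the square is at about (527,−218) with board yaw ≈ +17°. The meter's top is at (526,210,143), matching the expected 143 mm, with yaw ≈ −22.5°. Next I'll move above the meter, with the gripper turned about +67.5°.

{"api": "servo_tool", "payload": {"motion": [[-0.077,0.219,0.03,0,0,0.1875],[-0.077,0.219,0.03,0,0,0.1875],[-0.077,0.219,0.03,0,0,0.1875],[-0.077,0.219,0.03,0,0,0.1875],[-0.077,0.219,0.03,0,0,0.1875]], "gripper": 0.14, "newtons": 25}}

```text
time_s: 0.65
tool_pos: [553.2, 132.3, 240.4]
tool_rot: [[-0.676, 0.737, -0.001], [0.737, 0.676, -0.0], [0.0, -0.001, -1.0]]
wrist_force: [0.2, 0.4, -0.1]
width: 52.1
finger_force: 0.0
```

{"api": "servo_tool", "payload": {"motion": [[-0.077,0.219,0.03,0,0,0.1875],[-0.077,0.219,0.03,0,0,0.1875],[-0.077,0.219,0.03,0,0,0.1875],[0,0,0,0,0,0],[0,0,0,0,0,0]]}}

```text
time_s: 1.15
tool_pos: [526.0, 210.4, 251.2]
tool_rot: [[-0.924, 0.384, -0.0], [0.384, 0.924, -0.001], [-0.0, -0.001, -1.0]]
wrist_force: [-0.4, -0.8, 0.1]
width: 50.4
finger_force: 0.0
```

Run:
```python
from h import *
s=r.read_state();print(s["time_s"],s["tool_pos"],np.round(s["tool_rot"],3).tolist(),s["wrist_force"],s["width"])
i=r.camera_info("wrist");im=r.camera("wrist")[:,:,::-1];np.save("wi.npy",i,allow_pickle=True)
cv2.imwrite("pics/w1.png",im)
cv2.imwrite("pics/s1.png",r.camera("side")[:,:,::-1]);cv2.imwrite("pics/c1.png",r.camera("scene")[:,:,::-1])
```

```text
1.15 [525.96023182 210.40322387 251.16407503] [[-0.924, 0.384, -0.0], [0.384, 0.924, -0.001], [-0.0, -0.001, -1.0]] [-0.40262151 -0.83562658  0.06441373] 50.35630611798698
```

View pics/w1.png

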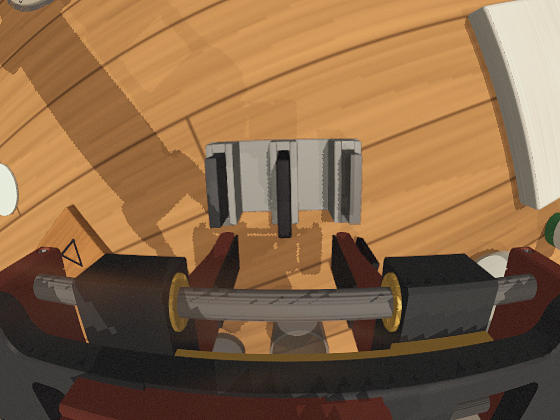

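Wrist view: the rack is centred at about (284,185). The meter's black top strip runs from (283,150) to (285,238), almost in line with the gripper. I'll measure it at z = 143.

Run:
```python
from h import *
i=np.load("wi.npy",allow_pickle=True).item();im=cv2.imread("pics/w1.png");print(np.round(i["T"],3).tolist())
for y in range(144,244,5): 
    x=np.where(im[y,268:302].max(1)<45)[0]+268; print(y,(x.min(),x.max(),np.round(onz("wrist",((x.min()+x.max())/2,y),143,i)[:2],1)) if len(x) else None, end="; ")
g=im[:,284].max(1);print(g[145:245].tolist())
rb=[np.round(onz("wrist",p,z,i)[:2],1).tolist() for p,z in[((206,143),65),((361,140),65),((209,227),65),((360,224),65)]];print(rb)
R=r.read_state()["tool_rot"]
```

```text
[[0.383, -0.896, -0.226, 464.063], [0.924, 0.372, 0.093, 236.136], [0.001, -0.244, 0.97, 414.54], [0.0, 0.0, 0.0, 1.0]]
144 None; 149 None; 154 (np.int64(278), np.int64(288), array([485.5, 225.8])); 159 (np.int64(277), np.int64(289), array([489.4, 224.2])); 164 (np.int64(277), np.int64(289), array([493.3, 222.6])); 169 (np.int64(277), np.int64(289), array([497.2, 221. ])); 174 (np.int64(277), np.int64(289), array([501.2, 219.3])); 179 (np.int64(277), np.int64(289), array([505.1, 217.7])); 184 (np.int64(277), np.int64(290), array([509.3, 216.4])); 189 (np.int64(277), np.int64(290), array([513.3, 214.7])); 194 (np.int64(277), np.int64(290), array([517.3, 213.1])); 199 (np.int64(278), np.int64(290), array([521.5, 211.8])); 204 (np.int64(278), np.int64(290), array([525.6, 210.1])); 209 (np.int64(278), np.int64(290), array([529.7, 208.4])); 214 (np.int64(279), np.int64(290), array([534. , 207.1])); 219 (np.int64(278), np.int64(290), array([538. , 204.9])); 224 (np.int64(279), np.int64(290), array([542.3, 203.6])); 229 (np.int64(279), np.int64(290), array([546.6, 201.8])); 234 (np.int64(279), np.int64(290), array([550.9, 200. ])); 239 None; [170, 168, 168, 169, 168, 46, 15, 23, 27, 26, 27, 22, 21, 28, 29, 42, 53, 60, 57, 52, 57, 54, 52, 51, 55, 50, 54, 53, 52, 48, 54, 52, 55, 55, 52, 53, 56, 55, 54, 57, 54, 52, 50, 50, 56, 58, 54, 50, 48, 45, 51, 50, 53, 50, 54, 55, 50, 50, 57, 49, 51, 58, 54, 54, 54, 52, 48, 52, 55, 51, 51, 51, 54, 52, 53, 47, 48, 51, 51, 47, 49, 46, 43, 45, 48, 46, 52, 45, 48, 51, 35, 23, 26, 135, 138, 136, 139, 140, 141, 146]
[[447.3, 150.4], [509.1, 307.5], [535.3, 112.5], [598.4, 274.0]]
```

{"api": "servo_tool", "payload": {"motion": [[-0.021,0.005,-0.29,0,0,0.015],[0,0,-0.29,0,0,0],[0,0,-0.29,0,0,0],[0,0,-0.2,0,0,0],[0,0,-0.1,0,0,0]]}}

```text
time_s: 1.8
tool_pos: [522.6, 209.4, 107.7]
tool_rot: [[-0.927, 0.374, -0.004], [0.374, 0.927, -0.002], [0.003, -0.003, -1.0]]
wrist_force: [0.2, -0.3, 0.1]
width: 50.2
finger_force: 0.0
```

{"api": "servo_tool", "payload": {"motion": [[0,0,0,0,0,0],[0,0,0,0,0,0],[0,0,0,0,0,0],[0,0,0,0,0,0],[0,0,0,0,0,0]], "gripper": -0.6}}

```text
time_s: 2.3
tool_pos: [524.1, 211.0, 112.2]
tool_rot: [[-0.928, 0.372, 0.002], [0.372, 0.928, 0.001], [-0.001, 0.001, -1.0]]
wrist_force: [-0.6, -0.1, -0.3]
width: 17.8
finger_force: 0.0
```

{"api": "servo_tool", "payload": {"motion": [[0,0,0,0,0,0],[0,0,0,0,0,0],[0,0,0,0,0,0],[0,0,0,0,0,0]], "gripper": -1, "newtons": 30}}

```text
time_s: 2.7
tool_pos: [523.8, 210.9, 111.6]
tool_rot: [[-0.928, 0.372, 0.001], [0.372, 0.928, 0.0], [-0.001, 0.001, -1.0]]
wrist_force: [0.0, -1.3, 4.6]
width: 11.8
finger_force: 30.0
```

{"api": "servo_tool", "payload": {"motion": [[0,0,0.05,0,0,0],[0,0,0.1,0,0,0],[0,0,0.1,0,0,0],[0,0,0.1,0,0,0],[0,0,0.15,0,0,0]]}}

```text
time_s: 3.2
tool_pos: [523.4, 210.8, 171.7]
tool_rot: [[-0.928, 0.372, -0.001], [0.372, 0.928, -0.0], [0.001, -0.0, -1.0]]
wrist_force: [0.4, -0.6, -1.2]
width: 11.7
finger_force: 30.0
```

{"api": "servo_tool", "payload": {"motion": [[0,0,0.2,0,0,0],[0,0,0.2,0,0,0],[0,0,0.25,0,0,0],[0,0,0.1,0,0,0],[0,0,0,0,0,0]]}}

```text
time_s: 3.7
tool_pos: [524.3, 211.1, 264.0]
tool_rot: [[-0.928, 0.372, 0.005], [0.372, 0.928, 0.002], [-0.004, 0.003, -1.0]]
wrist_force: [0.6, 0.3, -0.8]
width: 11.8
finger_force: 30.0
```

{"api": "servo_tool", "payload": {"motion": [[0.002,-0.25,0,0,0,-0.11],[0.002,-0.36,0,0,0,-0.12],[0.002,-0.36,0,0,0,-0.12],[0.002,-0.36,0,0,0,-0.12],[0.002,-0.36,0,0,0,-0.12]]}}

```text
time_s: 4.2
tool_pos: [524.1, 6.5, 259.0]
tool_rot: [[-0.662, 0.75, -0.003], [0.75, 0.662, 0.0], [0.002, -0.002, -1.0]]
wrist_force: [-0.1, -0.9, -1.0]
width: 11.9
finger_force: 30.0
```

{"api": "servo_tool", "payload": {"motion": [[0.002,-0.36,0,0,0,-0.11],[0.002,-0.36,0,0,0,-0.11],[0.002,-0.36,0,0,0,-0.11],[0.002,-0.36,0,0,0,-0.11],[0.002,-0.3,0,0,0,-0.1]]}}

```text
time_s: 4.7
tool_pos: [525.2, -202.9, 258.8]
tool_rot: [[-0.294, 0.956, -0.003], [0.956, 0.294, 0.001], [0.002, -0.002, -1.0]]
wrist_force: [0.0, 0.7, -0.9]
width: 11.7
finger_force: 30.0
```

{"api": "servo_tool", "payload": {"motion": [[0,-0.15,-0.3,0,0,0],[0,0,-0.3,0,0,0],[0,0,-0.2,0,0,0],[0,0,0,0,0,0],[0,0,0,0,0,0]]}}

```text
time_s: 5.2
tool_pos: [525.5, -218.5, 164.2]
tool_rot: [[-0.298, 0.955, -0.002], [0.955, 0.298, 0.001], [0.001, -0.002, -1.0]]
wrist_force: [-0.2, -0.4, -0.6]
width: 11.8
finger_force: 30.0
```

Run:
```python
from h import *
s=r.read_state();print(s["time_s"],s["tool_pos"],np.round(s["tool_rot"],3).tolist(),np.round(s["wrist_force"],1),s["width"])
P=[]
np.save("wi2.npy",r.camera_info("wrist"),allow_pickle=True)
I={n:r.camera(n)[:,:,::-1] for n in("scene","side","wrist")}
for n in I: cv2.imwrite(f"pics/{n}2.png",I[n])
a=cv2.resize(I["scene"][130:300,90:260],(400,400),interpolation=2);b=cv2.resize(I["side"][150:340,260:450],(400,400),interpolation=2)
cv2.imwrite("pics/m2.png",np.hstack([a,b]))
```

```text
5.2 [ 525.488759   -218.47793027  164.1913116 ] [[-0.298, 0.955, -0.002], [0.955, 0.298, 0.001], [0.001, -0.002, -1.0]] [-0.2 -0.4 -0.6] 11.756657889880632
```

View pics/m2.png

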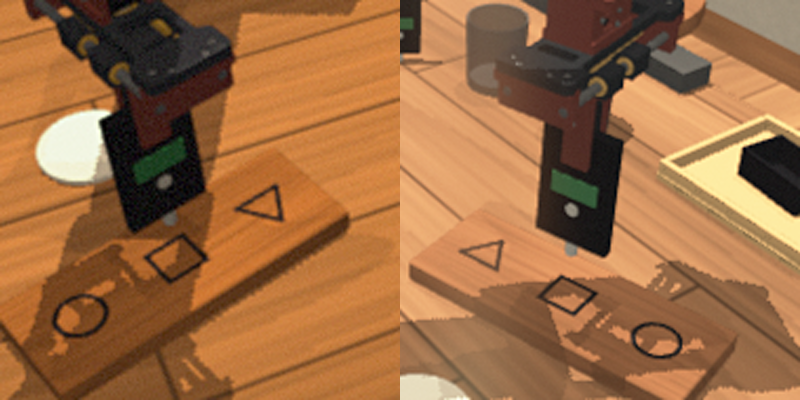

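View pics/wrist2.png

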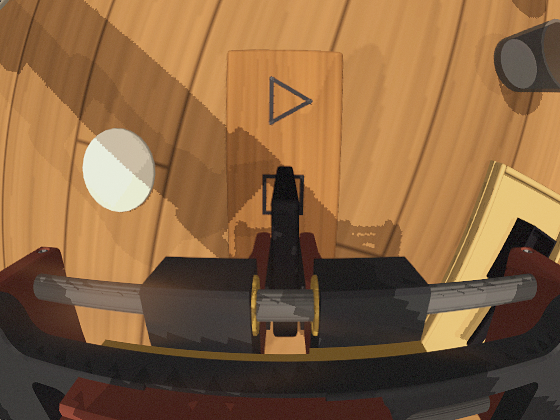

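The meter hangs above the square: nose at about scene (162,224) and side (341,270). The wrist view shows it lined up with the board. Next I'll triangulate the nose tip and casing corners, and remeasure the square and board yaw.

Run:
```python
from h import *
S=lambda u,v:(u*.425+90-.3,v*.425+130-.3)
D=lambda u,v:((u-400)*.475+260-.3,v*.475+150-.3)
# Corners facing: end at +board y etc.
for nm,p,q in[("nose",S(170,221),D(571,252))]: print(nm,tri("scene",p,"side",q))
# scene nose ray at z=66
print(onz("scene",S(170,221),66.6),onz("side",D(571,252),66.6))
# casing lower edge corners at z=80.6 : scene face (far side +x), side face (-x)
for n,L in(("scene",[S(132,231),S(205,190)]),("side",[D(537,224),D(607,256)])): print(n,[np.round(onz(n,p,80.6),1).tolist() for p in L])
print("top",np.round(onz("scene",S(101,122),195.6),1),np.round(onz("side",D(622,140),195.6),1))
for n,(x0,y0,x1,y1) in {"scene":(146,226,184,253),"side":(322,276,360,304)}.items():
    g=cv2.cvtColor(cv2.imread(f"pics/{n}2.png"),cv2.COLOR_BGR2GRAY)
    b=cv2.morphologyEx(g,cv2.MORPH_BLACKHAT,np.ones((9,9)))[y0:y1,x0:x1]
    k,l,st,c=cv2.connectedComponentsWithStats((b>25).astype(np.uint8),connectivity=8)
    j=1+np.argmax(st[1:,4]);cs,_=cv2.findContours((l==j).astype(np.uint8),0,1)
    print(n,cv2.minAreaRect(np.array([onz(n,p+[x0,y0],22)[:2] for p in cs[0][:,0]],np.float32)))
i=np.load("wi2.npy",allow_pickle=True).item()
im=cv2.imread("pics/wrist2.png");hsv=cv2.cvtColor(im,cv2.COLOR_BGR2HSV)
for nm,P in{"L":[(229,52),(228,200)],"R":[(342,55),(340,200)],"far":[(229,52),(342,55)]}.items():
    a,b=[onz("wrist",p,22,i) for p in P];print(nm,np.round(a,1),np.round(b,1),np.degrees(np.arctan2(*(b-a)[1::-1])))
q=[onz("wrist",p,22,i) for p in[(264,176),(303,177),(264,213)]];print(np.round(q,1).tolist())
print("mid",(q[1]+q[2])/2)
```

```text
nose (array([ 528.47939954, -216.97369638,   69.30142737]), np.float64(2.0328256024394262))
[ 526.6776991  -217.53701912   66.6       ] [ 530.9059009  -213.28838011   66.6       ]
scene [[537.5, -249.0, 80.6], [519.6, -184.1, 80.6]]
side [[519.2, -179.3, 80.6], [540.6, -247.1, 80.6]]
top [ 536.2 -249.9  195.6] [ 544.2 -244.2  195.6]
scene ((525.694091796875, -219.21725463867188), (41.454349517822266, 41.59613800048828), 16.857948303222656)
side ((531.1405029296875, -215.3459930419922), (49.44353485107422, 43.2259521484375), 17.251808166503906)
L [ 433.5 -101.5   22. ] [ 473.3 -238.9   22. ] -73.84396460047434
R [535.6 -72.7  22. ] [ 577.4 -206.3   22. ] -72.61927417651926
far [ 433.5 -101.5   22. ] [535.6 -72.7  22. ] 15.75662788336876
[[500.3, -205.9, 22.0], [536.0, -195.8, 22.0], [510.7, -240.9, 22.0]]
mid [ 523.32313955 -218.34093256   22.        ]
```

{"api": "servo_tool", "payload": {"motion": [[0,0,-0.1,0,0,0],[0,0,-0.1,0,0,0],[0,0,-0.1,0,0,0],[0,0,0,0,0,0],[0,0,0,0,0,0]]}}

```text
time_s: 5.85
tool_pos: [525.6, -218.6, 128.2]
tool_rot: [[-0.298, 0.955, -0.001], [0.955, 0.298, 0.001], [0.001, -0.001, -1.0]]
wrist_force: [-0.6, -0.7, -1.7]
width: 12.0
finger_force: 30.0
```

Run:
```python
from h import *
s=r.read_state();print(s["time_s"],s["tool_pos"],np.round(s["wrist_force"],1))
c=[]
for n,(x0,y0) in {"scene":(135,205),"side":(312,250)}.items():
    im=np.mean([r.camera(n)[:,:,::-1] for _ in range(3)],0).astype(np.uint8);cv2.imwrite(f"pics/{n}3.png",im)
    c.append(cv2.resize(im[y0:y0+60,x0:x0+56],(400,429),interpolation=2))
cv2.imwrite("pics/m3.png",np.hstack(c))
```

```text
5.85 [ 525.60038989 -218.56898434  128.18339167] [-0.6 -0.7 -1.7]
```

View pics/m3.png

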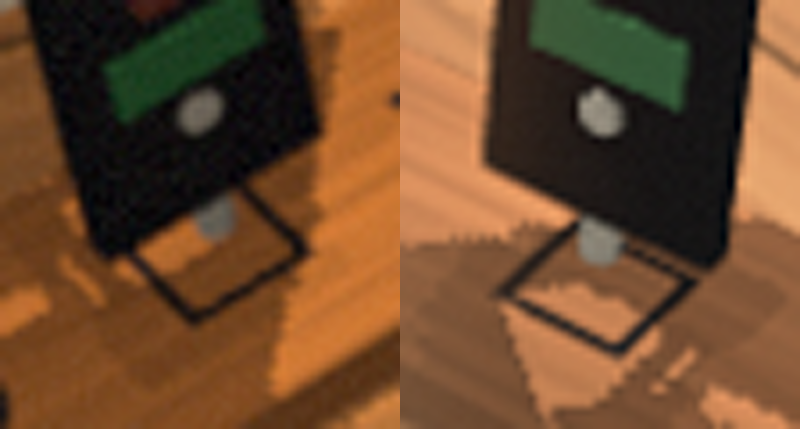

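The nose is just above the board: tip centre at crop (217,228) in the scene view and (600,254) in the side view. I'll compute its offset from the square within each camera.

Run:
```python
from h import *
k=7.143
S=lambda u,v:((u+.5)/k+135-.5,(v+.5)/k+205-.5)
D=lambda u,v:((u-400+.5)/k+312-.5,(v+.5)/k+250-.5)
a=onz("scene",S(217,228),30.6);b=onz("side",D(600,254),30.6)
print(a,b,"off",a[:2]-[525.7,-219.5],b[:2]-[527.9,-217.1]);print(tri("scene",S(217,228),"side",D(600,254)))
print("sq corners scene",[np.round(onz("scene",S(*p),22)[:2],1) for p in[(305,252),(193,320)]],"side",[np.round(onz("side",D(*p),22)[:2],1) for p in[(502,292),(618,352),(693,283)]])
```

```text
[ 527.29992963 -217.70014633   30.6       ] [ 529.90130443 -215.0247225    30.6       ] off [1.59992963 1.79985367] [2.00130443 2.0752775 ]
(array([ 528.42765722, -217.32080186,   32.37078369]), np.float64(1.3245835675383109))
sq corners scene [array([ 538.1, -197.7]), array([ 548.1, -232.1])] side [array([ 505.6, -205. ]), array([ 515.8, -239.7]), array([ 549.9, -230.3])]
```

{"api": "servo_tool", "payload": {"motion": [[-0.015,-0.017,0,0,0,0],[0,0,-0.03,0,0,0],[0,0,-0.03,0,0,0],[0,0,0,0,0,0],[0,0,0,0,0,0]]}}

```text
time_s: 6.65
tool_pos: [524.0, -220.7, 121.5]
tool_rot: [[-0.298, 0.955, -0.001], [0.955, 0.298, 0.0], [0.0, -0.0, -1.0]]
wrist_force: [0.4, -0.7, -1.3]
width: 12.2
finger_force: 30.0
```

{"api": "servo_tool", "payload": {"motion": [[0,0,-0.017,0,0,0],[0,0,0,0,0,0],[0,0,0,0,0,0]]}}

```text
time_s: 6.95
tool_pos: [524.2, -220.8, 119.8]
tool_rot: [[-0.298, 0.955, 0.0], [0.955, 0.298, 0.0], [-0.0, 0.0, -1.0]]
wrist_force: [-0.7, -0.1, -1.6]
width: 11.9
finger_force: 30.0
```

{"api": "servo_tool", "payload": {"motion": [[0,0,-0.017,0,0,0],[0,0,0,0,0,0],[0,0,0,0,0,0]]}}

```text
time_s: 7.25
tool_pos: [524.3, -220.8, 118.1]
tool_rot: [[-0.298, 0.955, 0.0], [0.955, 0.298, -0.0], [-0.0, 0.0, -1.0]]
wrist_force: [0.1, 0.4, 1.6]
width: 11.7
finger_force: 30.0
```

{"api": "servo_tool", "payload": {"motion": [[0,0,-0.01,0,0,0],[0,0,-0.01,0,0,0],[0,0,-0.01,0,0,0],[0,0,0,0,0,0],[0,0,0,0,0,0]]}}

```text
time_s: 7.75
tool_pos: [524.3, -220.8, 114.4]
tool_rot: [[-0.298, 0.955, 0.0], [0.955, 0.298, -0.0], [-0.0, 0.0, -1.0]]
wrist_force: [-0.0, 0.7, 2.4]
width: 12.0
finger_force: 30.0
```

Run:
```python
from h import *
c=[];F=[]
for n,(x0,y0) in {"scene":(135,205),"side":(312,250)}.items():
    L=[]
    for _ in range(4):
        L.append(r.camera(n)[:,:,::-1]);s=r.read_state();F.append([s["tool_pos"][2],*s["wrist_force"]])
    im=np.mean(L,0).astype(np.uint8);cv2.imwrite(f"pics/{n}4.png",im)
    c.append(cv2.resize(im[y0:y0+60,x0:x0+56],(400,429),interpolation=2))
cv2.imwrite("pics/m4.png",np.hstack(c));print(np.round(np.mean(F,0),2),np.round(F,1).tolist(),s["tool_pos"])
```

```text
[ 1.1429e+02 -6.0000e-02  1.6000e-01  2.7000e+00] [[114.4, -0.0, 1.1, 2.5], [114.4, -0.7, 0.3, 2.6], [114.3, -0.0, -0.9, 2.6], [114.3, 0.1, 0.4, 3.3], [114.3, -0.4, -0.4, 3.5], [114.3, 0.4, 0.4, 2.0], [114.2, -0.9, 0.3, 2.7], [114.2, 1.0, 0.1, 2.4]] [ 524.25176298 -220.80666415  114.23086324]
```

View pics/m4.png

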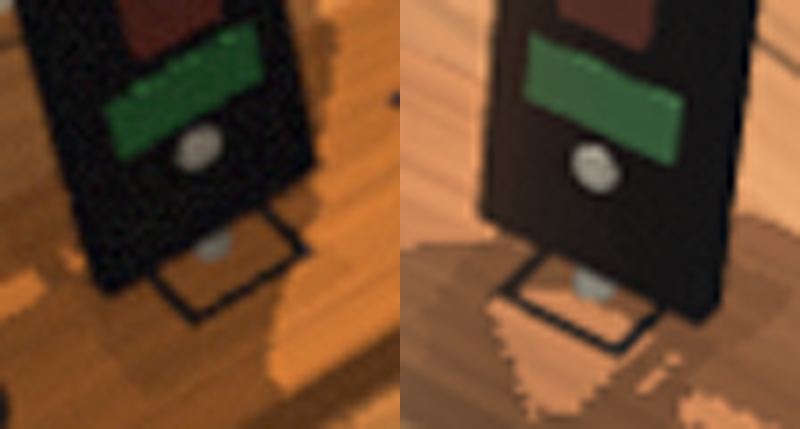

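The nose is partly in (~4 N, ~5–6 mm). Its foot is inside the square at crop (212,248) in the scene view and (596,290) in the side view. One check of the centring remains.

Run:
```python
from h import *
k=7.143
S=lambda u,v:((u+.5)/k+135-.5,(v+.5)/k+205-.5)
D=lambda u,v:((u-400+.5)/k+312-.5,(v+.5)/k+250-.5)
print(onz("scene",S(212,248),22)[:2]-[525.7,-219.5],onz("side",D(596,290),22)[:2]-[527.9,-217.1])
s=r.read_state();print(s["time_s"],s["tool_pos"][2],s["wrist_force"])
```

```text
[ 0.13452532 -0.54377774] [-1.15041907 -1.04069759]
8.15 114.23086323688183 [1.04165441 0.1180911  2.42016924]
```

```bash
python3 -c "
from plant import r
print(r.hand_in())"
```

```text
the job is handed in; nothing more can be done
None
```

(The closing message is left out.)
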